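# Make up the toy-boat and spinning-top kits for the woodwork class

### The arm

A 6-joint arm with a two-finger parallel gripper is mounted at the origin on the work surface. World frame = base frame: x ahead of the robot, y to its left, z up, the work surface at z = 0. Lengths are in mm, angles in degrees, forces in N, time in s.
With the tool pointing down it reaches from about 300 to 850 mm from the base axis. Payload 4.2 kg.
Tool frame: the origin (TCP) lies at the very end of the fingers, on their centre line; the grasp point (between the pads) lies 19 mm behind it (env.grip_depth is the distance from the TCP to the grasp point, in mm); z points along the fingers, y is the line along which they close (so a half turn about z gives the same grasp; the last joint's range is limited). The gripper opens to 91 mm and grips with 3 to 60 N. Pads are 32 mm wide; open, the fingers measure 118 mm over their backs; the gripper's body (76 mm by 178 mm) begins 60 mm behind the grasp point.
Start: joints at [-74.714, 18.312, 89.639, -0, 72.044, -1.146], TCP at [162.662, -551.532, 185.576] pointing down, gripper open.
Joint ranges: [-177.97, 177.97], [-48.28, 115.42], [12.27, 149.76], [-77.06, 257.06], [2.81, 150.46], [-146.56, 146.56]. Speed limits (degrees/s): [147.25, 147.25, 180, 180, 180, 180].

### API

Orientations are given as [roll, pitch, yaw] about the fixed x, y, z axes, in that order (R = Rz(yaw) Ry(pitch) Rx(roll)).
In Python, from workcell import env, cams gives the robot as it stands.
- The arm moves only by the tool apply_moves, never from a script. Its argument "deltas" is a list of rows, each a list of 5 numbers: the shift along the tool's x, y, z in m, then the turn about the tool's z in rad, then the opening, from -1 (shut) to 1 (fully open), so that 0 is half open. In form: [[tx, ty, tz, roll, gripper], ...]. A call has 1 to 5 rows; each row is the pose to reach, as a shift and turn from the pose commanded when the call began, along the tool's axes at that moment; what a row does not reach only later rows make up. A row lasts 1/10 s, in which the tool goes at most 50 mm and 8.59 degrees, less where a joint would pass 70% of its speed; a pose out of reach is approached as far as the arm can. A call with a gripper value outside its range is refused whole. The fingers move at their own pace and stop on an object; "grip_force" is the grip in N (left out, the last holds). Time passes only in rows, so rows that repeat a pose let the fingers close. It gives the time, the measured TCP pose, the force, the opening and the grip force at its end, in the units of the state.
- env.state(): the state, without advancing time (a new reading comes with each control period).
- cams.grab_frame(name): name is "scene" or "top"; returns the picture (400x640x3 uint8, blue, green, red); there is no depth.
- cams.get_calibration(name): a dict with "mtx" (3x3 intrinsics, pixels), "eye" and "attitude" of the camera in the world. Camera axes: x right, y down, z forward; pixel columns grow to the right and rows downward; lengths in mm; the calibration is good to about 2 mm. A picture is of the moment at which its call begins. get_calibration takes no time and is no camera call.
- env.job_done(): hands the job in; it is judged then, once.
The state is a dict: "time_s": time; "qpos": joint angles; "qvel": joint speeds; "effort": joint torques, N m; "ee_pos": TCP position; "ee_rot": TCP orientation; "force": force on the tool from outside, world axes, zero at the start; "torque": the same for the moment, N m; "gripper_width": finger opening in mm; "gripper_force": force on a finger pad.
Only numpy, scipy, OpenCV 4.12 (cv2) and the standard library are available. Lean on these libraries where they do the work, as an engineer would, in place of code of your own. Each camera call takes 0.05 s, during which the arm holds its last target. There are 200 camera calls.

### The job

Make up two craft kits from the wooden parts on the bench. In the larger four-compartment tray put the boat kit: the pointed hull in the biggest compartment, the mast strip lengthways in the long narrow one and the wheelhouse with its chimney in the squarish one beside the hull (the last compartment already holds its screw eyes); in the smaller two-compartment tray put the spinning-top kit: the round disc in the square compartment and the turned handle, standing on its foot, in the narrower one. Set every part down flat and upright on the floor of its compartment without dropping it, and leave the cork sanding block where it lies.

Things in the scene. Friction and masses are not known exactly. Their poses are not given: they have to be found in the camera images.
- hull: toy-boat hull, pale wood block 84 long (x) x 44 wide (y) x 28 high, square stern, pointed bow at +x; the sides are parallel from x = -42 to x = +20 and then taper to the tip at x = +42. Origin: centre of the underside. About 55 g, loose.
- mast: mast strip, pale wood bar lying flat, 90 long (x) x 18 wide (y) x 22 high. Origin: centre of the underside. About 25 g, loose.
- wheelhouse: boat's wheelhouse, pale wood block 44 (x) x 36 (y) x 30 high, with a round chimney (diameter 14, 12 high, at x = +8) on top, 42 high in all. Origin: centre of the underside. About 40 g, loose.
- disc: round wooden disc of the spinning top, lying flat, diameter 60, 22 thick, with a 12 mm centre hole. Origin: centre of the underside. About 45 g, loose.
- handle: turned wooden handle of the spinning top, standing upright like a chess pawn, 54 high: foot of diameter 30 and 10 high, then a stem of diameter 14 from height 15 to 38, then a knob of diameter 22 from height 43 to the top. Origin: centre of the underside. About 25 g, loose.
- cork_block: plain rectangular cork sanding block, 80 (x) x 45 (y) x 26 high, belongs to no kit, loose. Origin: centre of the underside.
- boat_tray: larger shallow tray, pale walls, dark floor, fixed, 131 (x) x 191 (y), floor 4 thick, walls 5 thick, rim 10 above the bench. Compartments (inner x by y, at centre x, y): 70 x 110 at (-25.5, -35.5) for the hull; 46 x 110 at (37.5, -35.5) for the mast; 70 x 66 at (-25.5, 57.5) for the wheelhouse; 46 x 66 at (37.5, 57.5) with two brass screw eyes fixed in it. Origin: centre of the underside.
- top_tray: smaller shallow tray, pale walls, dark floor, fixed, 94 (x) x 153 (y), floor 4 thick, walls 5 thick, rim 10 above the bench. Compartments (inner x by y, at centre x, y): 84 x 84 at (0, -29.5) for the disc; 84 x 54 at (0, 44.5) for the handle. Origin: centre of the underside.
Mind the look-alikes: they are no part of the job. Leave any turquoise look-alike of the wheelhouse alone.

How it is judged (in metres and radians):
At the end, for the whole second after the job is handed in: Each of the five parts is released, at rest and upright (0.1 rad) on the floor of its compartment (height within 3 mm), inside its walls: x, y within 15, 15 mm (hull), 16, 13 (mast), 19, 19 (wheelhouse), 14, 14 (disc), 29, 14 (handle) of the compartment centre (x of hull in the frame of boat_tray between -0.0405 and -0.0105 m and y of hull in the frame of boat_tray between -0.0505 and -0.0205 m and z of hull in the frame of boat_tray between 0.001 and 0.007 m and angle between each of hull, mast, wheelhouse, disc, handle's own z axis and vertical below 0.1 rad and linear speed of each of hull, mast, wheelhouse, disc, handle below 0.02 m/s and x of mast in the frame of boat_tray between 0.0215 and 0.0535 m and y of mast in the frame of boat_tray between -0.0485 and -0.0225 m and z of mast in the frame of boat_tray between 0.001 and 0.007 m and x of wheelhouse in the frame of boat_tray between -0.0445 and -0.0065 m and y of wheelhouse in the frame of boat_tray between 0.0385 and 0.0765 m and z of wheelhouse in the frame of boat_tray between 0.001 and 0.007 m and x of disc in the frame of top_tray between -0.014 and 0.014 m and y of disc in the frame of top_tray between -0.0435 and -0.0155 m and z of disc in the frame of top_tray between 0.001 and 0.007 m and x of handle in the frame of top_tray between -0.029 and 0.029 m and y of handle in the frame of top_tray between 0.0305 and 0.0585 m and z of handle in the frame of top_tray between 0.001 and 0.007 m); the robot touches nothing.
It fails at once if a kit part is dropped (more than about 30 mm) or thrown ((linear speed of hull above 0.8 m/s and contact force between the fingers and hull below 0.05 N) or (linear speed of mast above 0.8 m/s and contact force between the fingers and mast below 0.05 N) or (linear speed of wheelhouse above 0.8 m/s and contact force between the fingers and wheelhouse below 0.05 N) or (linear speed of disc above 0.8 m/s and contact force between the fingers and disc below 0.05 N) or (linear speed of handle above 0.8 m/s and contact force between the fingers and handle below 0.05 N)).
It fails at once if the cork sanding block is moved more than 15 mm (distance of cork_block from where it was at the start of the episode above 0.015 m).
It also fails if it takes over 120 s, if anything falls off the work surface, if the arm or the gripper's body presses on something with over 40 N, if the wrist force passes 120 N, or if a joint passes its speed limit or range.

## Working session

There is one attempt and no reset: what is moved stays moved. The work goes in short steps, Python scripts to look and compute and a tool call to move; the robot and the scene stay as the last step left them, time stands still between calls to the robot, and variables do not carry over. Pictures are saved under pics/ and viewed, at most 14 in all, crops included, and the job is handed in when it is done.

Besides the shell and the picture viewer there is one more tool, called as name(argument=value, ...) on one line, values as JSON. apply_moves: Moves the arm, as the interface text tells. Its arguments: {"type":"object","properties":{"deltas":{"type":"array"},"grip_force":{"type":"number"}},"required":["deltas"]}

```bash
mkdir -p pics; ls
python3 - <<'E'
from workcell import env,cams
import cv2
for n in("top","scene"):
    cv2.imwrite(f"pics/{n}0.png",cams.grab_frame(n)); print(n,cams.get_calibration(n))
print(env.state())
E
```

```text
pics
top {'mtx': array([[470.27473862,   0.        , 322.246836  ],
       [  0.        , 470.27473862, 193.94949045],
       [  0.        ,   0.        ,   1.        ]]), 'eye': array([ 394.24808829,   35.88478006, 1100.59015376]), 'attitude': array([-174.15791519,    0.44588725,  -89.49093195])}
scene {'mtx': array([[435.60008882,   0.        , 322.04170899],
       [  0.        , 435.60008882, 199.91630042],
       [  0.        ,   0.        ,   1.        ]]), 'eye': array([1258.97507758, -130.02006964,  763.2597957 ]), 'attitude': array([-131.97594546,    0.86796327,   75.60526703])}
{'time_s': 0.1, 'qpos': array([-7.47159450e+01,  1.83469148e+01,  8.96974255e+01,  8.93681044e-04,
        7.20427481e+01, -1.14644440e+00]), 'qvel': array([-0.0442555 ,  0.04134389, -0.2236583 , -0.01346276, -0.00482062,
       -0.01649249]), 'effort': array([ 1.24367405e-03, -4.13333058e+01, -2.32508540e+01,  7.28540076e-02,
        4.21002321e-02, -5.89943079e-05]), 'ee_pos': array([ 162.51620297, -551.06295552,  184.82852323]), 'ee_rot': array([-1.79912946e+02, -2.59201135e-03,  1.64302212e+01]), 'force': array([-0.44211668,  1.06075778,  0.1416037 ]), 'torque': array([ 0.00277662, -0.03552589, -0.02727548]), 'gripper_force': 0.0, 'gripper_width': 91.24457879224524}
```

View pics/top0.png

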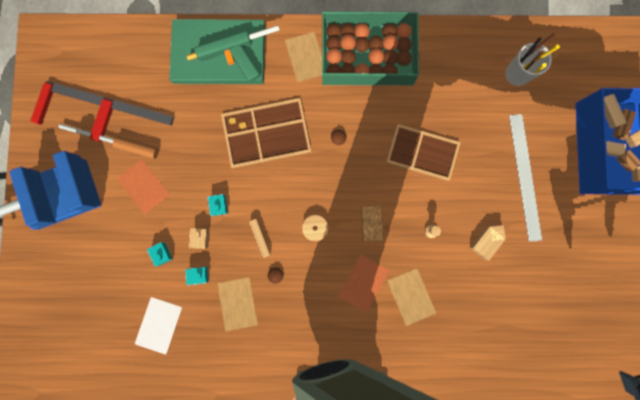

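View pics/scene0.png

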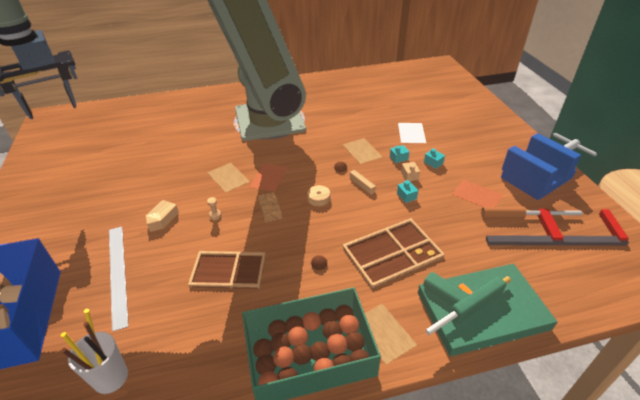

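The top view shows the boat tray around (266,131), the top tray at (424,152), the hull at (490,241) and the handle at (432,230). The cork is at (372,223), the disc at (315,228), the mast at (260,238) and the wood wheelhouse at (198,238), which has turquoise look-alikes around it. Next I'll look at an enlarged crop.

Run:
```python
import cv2
a=cv2.imread("pics/top0.png")
cv2.imwrite("pics/c1.png",cv2.resize(a[185:285,140:340],None,fx=4,fy=4,interpolation=cv2.INTER_CUBIC))
cv2.imwrite("pics/c2.png",cv2.resize(a[110:270,340:520],None,fx=3.7,fy=3.7,interpolation=cv2.INTER_CUBIC))
```

```text
(no output)
```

View pics/c1.png

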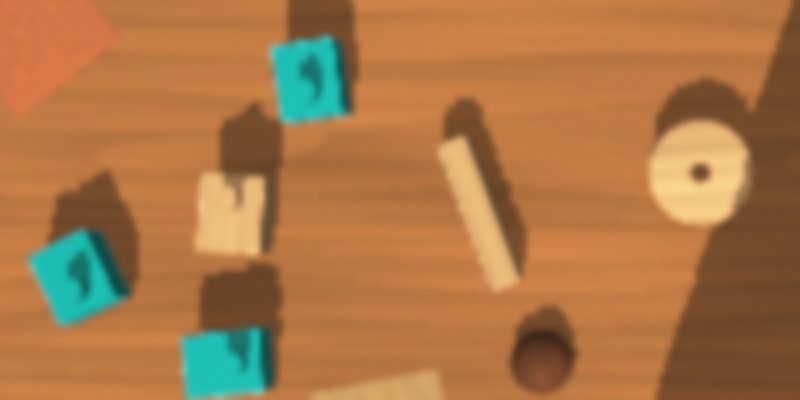

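View pics/c2.png

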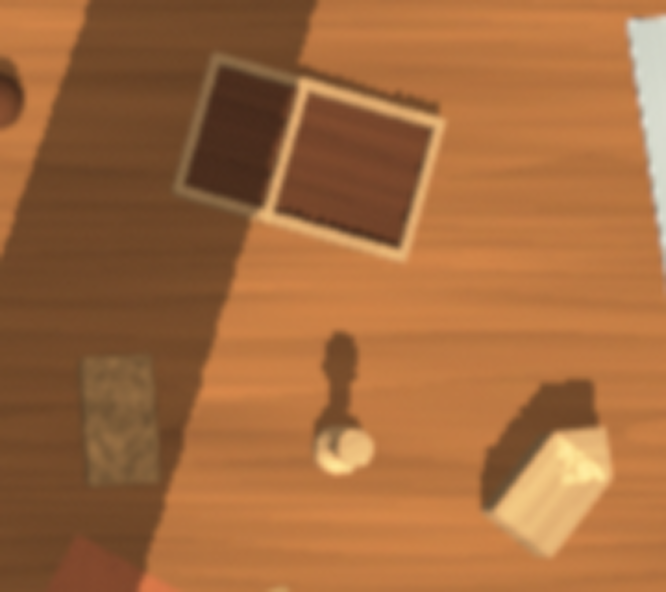

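The crops show the bow pointing up and to the right, with its tip near full-image (504,226). The wheelhouse is nearly axis-aligned and the mast is tilted. Next I'll segment and measure.

```bash
cat > h.py <<'E'
from workcell import env,cams
import cv2,numpy as np
from scipy.spatial.transform import Rotation as R
def ray(n,px,z):
    c=cams.get_calibration(n); px=np.atleast_2d(np.asarray(px,float))
    d=np.c_[px,np.ones(len(px))]@np.linalg.inv(c["mtx"]).T@R.from_euler("xyz",c["attitude"],degrees=True).as_matrix().T
    return c["eye"]+d*((z-c["eye"][2])/d[:,2])[:,None]
def go(x,y,z,yaw):
    "delta in tool axes (m, rad) from the measured pose"
    s=env.state(); p=s["ee_pos"]; r=R.from_euler("xyz",s["ee_rot"],degrees=True)
    d=r.inv().apply(np.array([x,y,z])-p)/1000
    psi=np.radians(s["ee_rot"][2]); t=(psi-np.radians(yaw)+np.pi/2)%np.pi-np.pi/2
    print("t",s["time_s"],"pos",p.round(1),"rot",s["ee_rot"].round(1),"w",round(s["gripper_width"],1),"delta",d.round(4),"turn",round(t,3))
E
cat > m.py <<'E'
from h import *
a=cv2.imread("pics/top0.png"); g=cv2.cvtColor(a,cv2.COLOR_BGR2HSV)
m=((g[...,1]<145)&(g[...,2]>140)&(g[...,0]<30)).astype(np.uint8)*255
m[:90]=0;m[280:]=0;m[:,:180]=0;m[:,508:]=0
cv2.imwrite("pics/mask.png",m)
hs={(490,241):14,(260,238):11,(198,238):15,(315,228):11,(432,230):5,(266,131):10,(424,152):10}
for c in cv2.findContours(m,cv2.RETR_EXTERNAL,cv2.CHAIN_APPROX_NONE)[0]:
    if cv2.contourArea(c)<60: continue
    r=cv2.minAreaRect(c); k=min(hs,key=lambda k:np.hypot(k[0]-r[0][0],k[1]-r[0][1])); z=hs[k]
    w=ray("top",c[:,0],z)[:,:2].astype(np.float32); q=cv2.minAreaRect(w)
    print(k,"px",np.round(r[0],1),"world",np.round(q[0],1),np.round(q[1],1),round(q[2],1))
    print("   poly",cv2.approxPolyDP(w[:,None],8,True)[:,0].round(0).tolist())
E
python3 m.py
```

```text
(432, 230) px [405.5 274. ] world [ 322.9 -147.4] [22.7 71.1] 0.5
   poly [[312.0, -183.0], [334.0, -167.0], [311.0, -112.0]]
(198, 238) px [197.2 238.1] world [400.8 332.4] [39.4 45.6] 87.2
   poly [[424.0, 348.0], [380.0, 351.0], [378.0, 316.0], [422.0, 315.0]]
(490, 241) px [490.8 240.6] world [ 401.1 -342.1] [47.4 89.1] 49.8
   poly [[437.0, -369.0], [434.0, -341.0], [381.0, -296.0], [357.0, -335.0], [407.0, -375.0]]
(432, 230) px [432.5 231. ] world [ 422. -211.] [27.7 35. ] 0.5
   poly [[427.0, -228.0], [433.0, -201.0], [415.0, -194.0], [408.0, -214.0]]
(260, 238) px [259.  237.7] world [403.1 190.6] [92.3 19.1] 22.4
   poly [[446.0, 208.0], [437.0, 214.0], [377.0, 190.0], [361.0, 171.0], [441.0, 196.0]]
(315, 228) px [314.5 227.5] world [427.6  62.6] [57.7 57.9] 0.5
   poly [[456.0, 73.0], [419.0, 91.0], [401.0, 77.0], [399.0, 50.0], [438.0, 34.0], [457.0, 52.0]]
(424, 152) px [433.8 155. ] world [ 600.  -215.3] [102.   98.4] 73.3
   poly [[657.0, -184.0], [568.0, -153.0], [541.0, -248.0], [631.0, -275.0]]
(266, 131) px [265.4 132.5] world [651.3 180.7] [135.6 193.3] 12.2
   poly [[735.0, 103.0], [692.0, 288.0], [568.0, 260.0], [607.0, 75.0]]
```

View pics/mask.png

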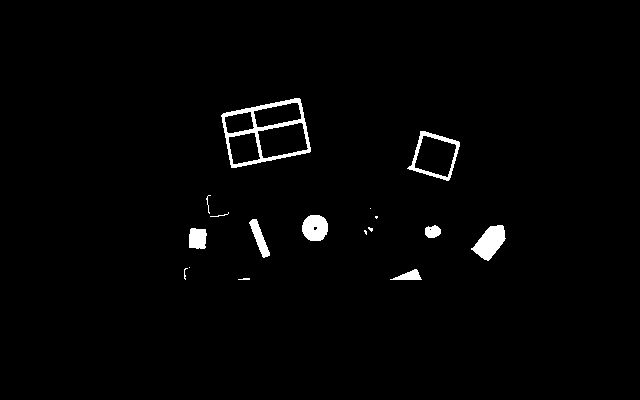

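The mask cleanly isolates both trays' walls and all five parts. The top tray's shadowed end is missing from it. I'll compute the handle and top-tray positions from pixels I picked out.

Run:
```python
from h import *
print("knob",ray("top",(435.7,230.8),51).round(1),"foot",ray("top",(431.6,231.6),5).round(1))
e=ray("top",[(397.6,124.9),(388.6,160.8),(460,142.4),(449.5,179.7)],10)[:,:2];print("top tray",e.round(1).tolist(),e.mean(0))
print("cork",ray("top",(372.5,223.5),26).round(0))
go(396.5,-338,120,140)
```

```text
knob [[ 421.3 -207.8   51. ]] foot [[ 420.6 -208.9    5. ]]
top tray [[671.3, -131.3], [585.2, -109.6], [630.3, -277.6], [541.6, -251.3]] [ 607.07172529 -192.434855  ]
cork [[437. -70.  26.]]
t 0.1 pos [ 162.5 -551.1  184.8] rot [-179.9   -0.    16.4] w 91.2 delta [ 0.2847 -0.1381  0.0651] turn 0.985
```

apply_moves(deltas=[[0.285,-0.138,0.065,-2.157,1],[0.285,-0.138,0.065,-2.157,1],[0.285,-0.138,0.065,-2.157,1],[0.285,-0.138,0.065,-2.157,1],[0.285,-0.138,0.065,-2.157,1]], grip_force=20)

```text
time_s: 0.6
ee_pos: [344.8, -385.2, 134.7]
ee_rot: [-180.0, -0.0, 59.7]
force: [-0.1, -1.1, 0.7]
gripper_width: 91.2
gripper_force: 0.0
```

```bash
python3 -c "
from h import *
go(396.5,-338,100,140)"
```

```text
t 0.6 pos [ 344.8 -385.2  134.7] rot [-180.    -0.    59.7] w 91.2 delta [0.0668 0.0209 0.0347] turn -1.401
```

apply_moves(deltas=[[0.067,0.021,0.035,-1.4,1],[0.067,0.021,0.035,-1.4,1],[0.067,0.021,0.035,-1.4,1],[0.067,0.021,0.035,-1.4,1],[0.067,0.021,0.035,-1.4,1]])

```text
time_s: 1.1
ee_pos: [396.1, -339.2, 99.7]
ee_rot: [-180.0, -0.1, 102.8]
force: [0.1, 1.2, 0.7]
gripper_width: 91.2
gripper_force: 0.0
```

apply_moves(deltas=[[0,0,0,-0.66,1],[0,0,0,-0.66,1],[0,0,0,-0.66,1],[0,0,0,-0.66,1],[0,0,0,-0.66,1]])

```text
time_s: 1.6
ee_pos: [395.8, -339.6, 99.9]
ee_rot: [-180.0, -0.0, 140.4]
force: [0.1, -0.9, -0.5]
gripper_width: 91.5
gripper_force: 0.0
```

```bash
python3 -c "
from h import *
go(396.5,-338,9,140)"
```

```text
t 1.6 pos [ 395.8 -339.6   99.9] rot [-180.    -0.   140.4] w 91.5 delta [0.0004 0.0017 0.0909] turn 0.007
```

apply_moves(deltas=[[0,0.002,0.04,0,1],[0,0.002,0.07,0,1],[0,0.002,0.09,0,1],[0,0.002,0.091,0,1],[0,0.002,0.091,0,1]])

```text
time_s: 2.1
ee_pos: [397.3, -338.3, 9.3]
ee_rot: [-180.0, -0.0, 140.2]
force: [0.4, -0.2, 0.1]
gripper_width: 91.1
gripper_force: 0.0
```

apply_moves(deltas=[[0,0,0,0,-1],[0,0,0,0,-1],[0,0,0,0,-1],[0,0,0,0,-1],[0,0,0,0,-1]])

```text
time_s: 2.6
ee_pos: [397.4, -338.4, 9.6]
ee_rot: [-180.0, 0.0, 140.2]
force: [0.1, -0.5, 0.8]
gripper_width: 53.8
gripper_force: 0.0
```

apply_moves(deltas=[[0,0,0,0,-1],[0,0,0,0,-1],[0,0,0,0,-1],[0,0,-0.005,0,-1],[0,0,-0.005,0,-1]])

```text
time_s: 3.1
ee_pos: [397.8, -338.7, 14.9]
ee_rot: [-180.0, 0.1, 140.2]
force: [0.2, -0.1, 0.5]
gripper_width: 14.4
gripper_force: 0.0
```

Run:
```python
from h import *
a=cams.grab_frame("top");b=cams.grab_frame("scene")
f=lambda i:cv2.resize(i,None,fx=4,fy=4,interpolation=cv2.INTER_CUBIC)
cv2.imwrite("pics/p1.png",np.hstack([f(a[190:290,400:500]),f(b[130:230,100:200])]))
cv2.imwrite("pics/t1.png",a);cv2.imwrite("pics/s1.png",b)
```

```text
(no output)
```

View pics/p1.png

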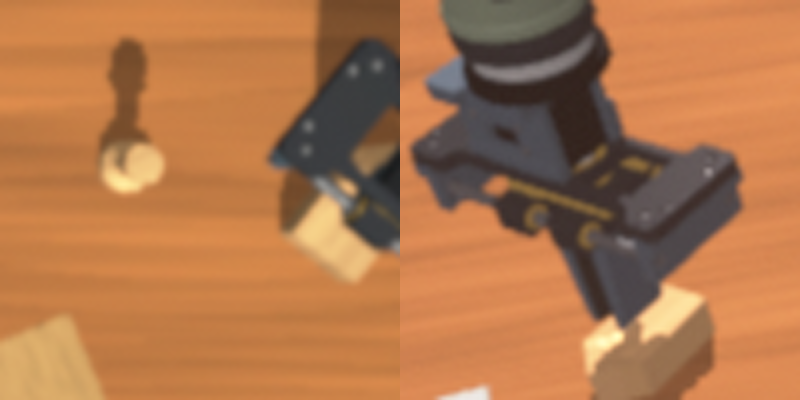

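The fingers are shut at about p1 (340,190). The hull is still where it was, with its stern at full-image (471,247)-(489,260). I'll project the TCP into both views to find out why the grasp missed.

```bash
cat >> h.py <<'E'
def proj(n,X):
    c=cams.get_calibration(n); r=R.from_euler("xyz",c["attitude"],degrees=True).as_matrix()
    v=(np.atleast_2d(X)-c["eye"])@r@c["mtx"].T
    return v[:,:2]/v[:,2:]
E
python3 - <<'E'
from h import *
p=env.state()["ee_pos"]
for n in("top","scene"): print(n,proj(n,p).round(1),proj(n,p+[0,0,80]).round(1), proj(n,[0,0,0]).round(0),proj(n,[0,0,40]).round(0))
i=cv2.imread("pics/t1.png"); j=cv2.imread("pics/s1.png")
for a,n in((i,"top"),(j,"scene")):
    for z in (0,80,160): cv2.drawMarker(a,tuple(int(v) for v in proj(n,p+[0,0,z])[0]),(0,0,255),cv2.MARKER_CROSS,5)
f=lambda i:cv2.resize(i,None,fx=4,fy=4,interpolation=cv2.INTER_NEAREST)
cv2.imwrite("pics/p2.png",np.hstack([f(i[170:290,430:530]),f(j[110:230,110:210])]))
E
```

```text
top [[489.3 242.1]] [[502.3 242.1]] [[341. 419.]] [[341. 426.]]
scene [[159.8 215.1]] [[150.9 190.8]] [[269. 119.]] [[268. 108.]]
```

View pics/p2.png

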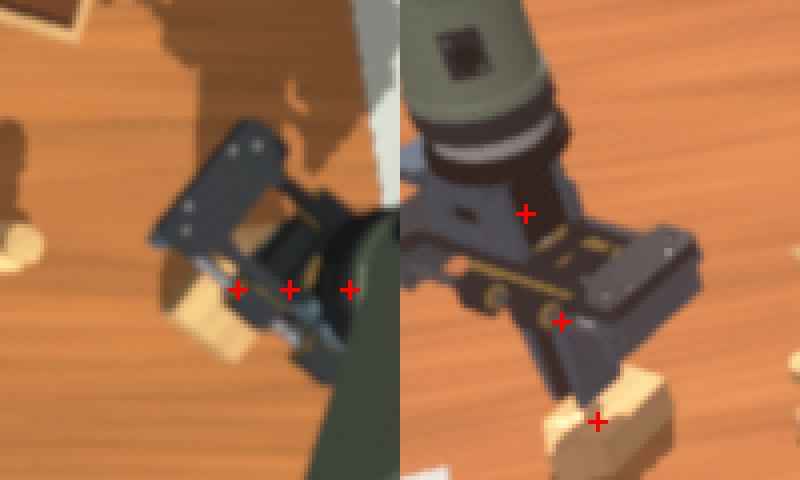

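In the scene view the visible fingertips look about 13 mm above the reported TCP, as if they slid over the hull's top or ended up inside it. I'll raise the arm and check where the fingertips really are.

apply_moves(deltas=[[0,0,-0.04,0,-1],[0,0,-0.08,0,-1],[0,0,-0.1,0,-1],[0,0,-0.1,0,-1],[0,0,-0.1,0,-1]])

```text
time_s: 3.7
ee_pos: [397.0, -338.0, 114.0]
ee_rot: [-180.0, -0.0, 140.2]
force: [-0.4, -0.1, -0.1]
gripper_width: 0.4
gripper_force: 0.0
```

Run:
```python
from h import *
i=cams.grab_frame("top");j=cams.grab_frame("scene"); s=env.state(); p=s["ee_pos"];print(p,s["gripper_width"],s["force"])
cv2.imwrite("pics/t2.png",i);cv2.imwrite("pics/s2.png",j)
for a,n in((i,"top"),(j,"scene")):
    for z in (0,80): cv2.drawMarker(a,tuple(int(v) for v in proj(n,p+[0,0,z])[0].round()),(0,0,255),cv2.MARKER_CROSS,5)
f=lambda i:cv2.resize(i,None,fx=4,fy=4,interpolation=cv2.INTER_NEAREST)
cv2.imwrite("pics/p3.png",np.hstack([f(i[170:290,430:530]),f(j[110:230,110:210])]))
```

```text
[ 396.41165188 -337.46922701  112.75321693] 0.535256988433554 [-0.00819297  0.31980422 -0.37693088]
```

View pics/p3.png

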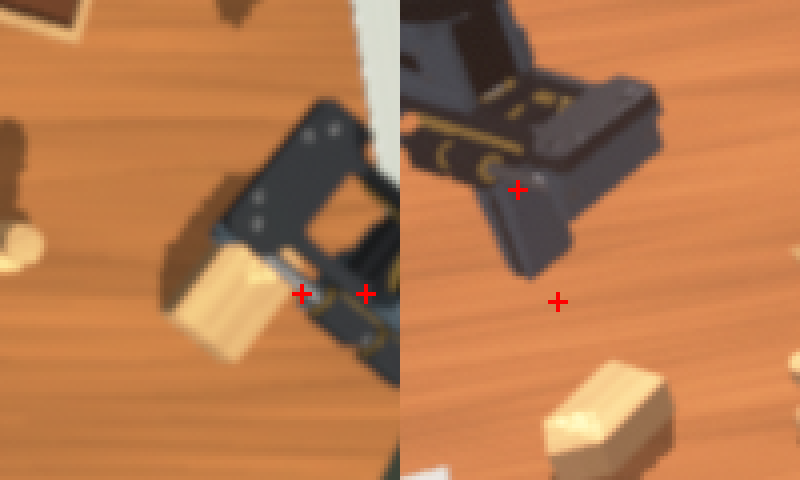

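With the fingers shut, the tips in the scene view, around (547,262) in the zoom, sit about 20-25 mm above the reported TCP at (558,301). I'll touch bare bench to measure that offset.

apply_moves(deltas=[[0.011,-0.05,0,0,-1],[0.011,-0.091,0,0,-1],[0.011,-0.091,0.045,0,-1],[0.011,-0.091,0.085,0,-1],[0.011,-0.091,0.085,0,-1]])

```text
time_s: 4.3
ee_pos: [326.7, -396.9, 23.7]
ee_rot: [179.8, -0.8, 140.1]
force: [-0.5, -0.1, 0.2]
gripper_width: 0.2
gripper_force: 0.0
```

apply_moves(deltas=[[0,0,0.004,0,-1],[0,0,0.008,0,-1],[0,0,0.012,0,-1],[0,0,0.015,0,-1],[0,0,0.015,0,-1]])

```text
time_s: 4.8
ee_pos: [330.8, -401.2, 14.6]
ee_rot: [-180.0, 0.0, 140.2]
force: [-0.1, 0.5, -0.4]
gripper_width: 0.2
gripper_force: 0.0
```

apply_moves(deltas=[[0,0,0.004,0,-1],[0,0,0.007,0,-1],[0,0,0.01,0,-1],[0,0,0.01,0,-1],[0,0,0.01,0,-1]])

```text
time_s: 5.3
ee_pos: [330.6, -401.1, 4.2]
ee_rot: [-180.0, -0.0, 140.2]
force: [-0.4, -0.6, 0.6]
gripper_width: 0.5
gripper_force: 0.0
```

Run:
```python
from h import *
i=cams.grab_frame("top");j=cams.grab_frame("scene"); s=env.state(); p=s["ee_pos"];print(p,s["gripper_width"],s["force"])
for a,n in((i,"top"),(j,"scene")):
    q=proj(n,p)[0].round().astype(int); a[q[1],q[0]]=(0,0,255)
    if n=="top": u=cv2.resize(a[q[1]-40:q[1]+30,q[0]-40:q[0]+30],None,fx=5,fy=5,interpolation=0)
    else: v=cv2.resize(a[q[1]-40:q[1]+30,q[0]-40:q[0]+30],None,fx=5,fy=5,interpolation=0)
cv2.imwrite("pics/p4.png",np.hstack([u,v]))
```

```text
[ 330.66561033 -401.24565543    4.33137338] 0.44317861560153127 [-0.27776883 -0.79711854  0.11424267]
```

View pics/p4.png

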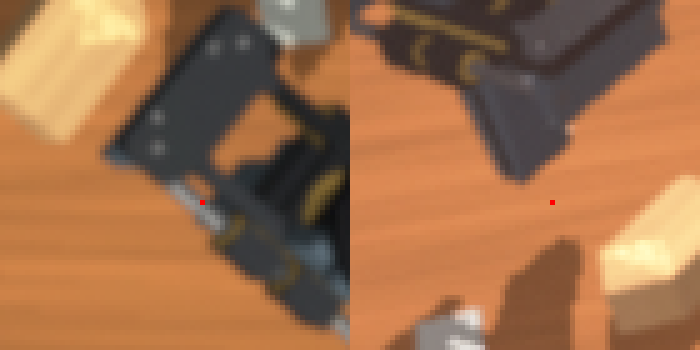

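The fingertips are plainly above the bench, at about (540,160) against the projected TCP at (552,202). I'll keep lowering in small steps until they touch.

apply_moves(deltas=[[0,0,0.004,0,-1],[0,0,0.007,0,-1],[0,0,0.01,0,-1],[0,0,0.012,0,-1],[0,0,0.012,0,-1]])

```text
time_s: 5.9
ee_pos: [330.4, -400.9, -8.1]
ee_rot: [180.0, -0.0, 140.2]
force: [0.5, 0.3, 0.2]
gripper_width: 0.5
gripper_force: 0.0
```

apply_moves(deltas=[[0,0,0.002,0,-1],[0,0,0.003,0,-1],[0,0,0.004,0,-1],[0,0,0.004,0,-1]])

```text
time_s: 6.3
ee_pos: [330.6, -401.1, -11.8]
ee_rot: [-180.0, -0.0, 140.2]
force: [1.0, 0.2, 0.3]
gripper_width: 0.5
gripper_force: 0.0
```

apply_moves(deltas=[[0,0,0.002,0,-1],[0,0,0.003,0,-1],[0,0,0.004,0,-1],[0,0,0.004,0,-1]])

```text
time_s: 6.7
ee_pos: [330.6, -401.1, -15.9]
ee_rot: [180.0, -0.0, 140.2]
force: [-0.2, 0.4, -0.2]
gripper_width: 0.3
gripper_force: 0.0
```

apply_moves(deltas=[[0,0,0.001,0,-1],[0,0,0.002,0,-1],[0,0,0.002,0,-1]])

```text
time_s: 7.0
ee_pos: [330.6, -401.1, -17.8]
ee_rot: [180.0, -0.0, 140.2]
force: [-0.2, -1.4, -0.4]
gripper_width: 0.6
gripper_force: 0.0
```

apply_moves(deltas=[[0,0,0.001,0,-1],[0,0,0.002,0,-1],[0,0,0.002,0,-1]])

```text
time_s: 7.3
ee_pos: [330.6, -401.1, -19.9]
ee_rot: [180.0, -0.0, 140.2]
force: [0.2, 0.7, -0.1]
gripper_width: 0.5
gripper_force: 0.0
```

apply_moves(deltas=[[0,0,0.001,0,-1],[0,0,0.002,0,-1],[0,0,0.002,0,-1]])

```text
time_s: 7.6
ee_pos: [330.6, -401.1, -21.8]
ee_rot: [180.0, -0.0, 140.2]
force: [-0.1, -0.7, -0.0]
gripper_width: 0.6
gripper_force: 0.0
```

apply_moves(deltas=[[0,0,0.001,0,-1],[0,0,0.002,0,-1],[0,0,0.002,0,-1]])

```text
time_s: 7.9
ee_pos: [330.5, -401.1, -23.9]
ee_rot: [180.0, -0.0, 140.2]
force: [0.2, 0.1, 0.0]
gripper_width: 0.5
gripper_force: 0.0
```

Run:
```python
from h import *
j=cams.grab_frame("scene"); s=env.state(); p=s["ee_pos"];print(p,s["force"],env.grip_depth)
q=proj("scene",p+[0,0,24])[0].round().astype(int); print(q)
cv2.imwrite("pics/p5.png",cv2.resize(j[q[1]-45:q[1]+35,q[0]-50:q[0]+50],None,fx=6,fy=6,interpolation=0))
```

```text
[ 330.58762286 -401.12703985  -23.77454191] [-0.03675744 -0.50601119 -0.12046189] 18.8
[137 206]
```

View pics/p5.png

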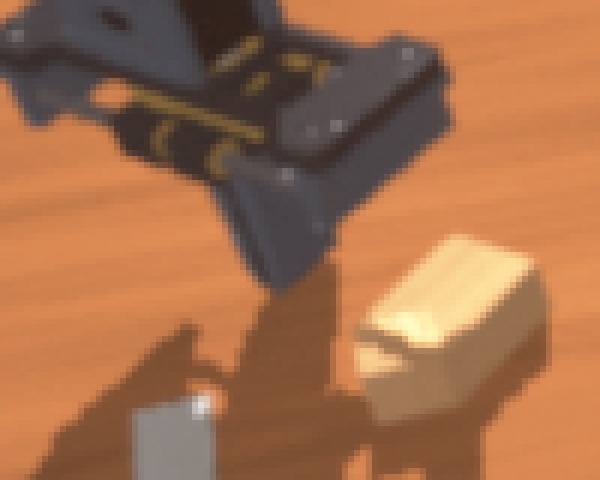

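The fingertip at (278,293) now almost meets its own shadow, so contact is close.

apply_moves(deltas=[[0,0,0.001,0,-1],[0,0,0.002,0,-1],[0,0,0.002,0,-1]])

```text
time_s: 8.25
ee_pos: [330.5, -401.0, -25.9]
ee_rot: [180.0, -0.0, 140.2]
force: [0.5, -0.3, -0.8]
gripper_width: 0.4
gripper_force: 0.0
```

apply_moves(deltas=[[0,0,0.001,0,-1],[0,0,0.002,0,-1],[0,0,0.002,0,-1]])

```text
time_s: 8.55
ee_pos: [330.6, -401.1, -27.9]
ee_rot: [-180.0, -0.0, 140.2]
force: [0.9, 0.5, -0.4]
gripper_width: 0.7
gripper_force: 0.0
```

apply_moves(deltas=[[0,0,0.001,0,-1],[0,0,0.002,0,-1],[0,0,0.002,0,-1]])

```text
time_s: 8.85
ee_pos: [330.7, -401.2, -28.1]
ee_rot: [-180.0, 0.0, 140.2]
force: [-2.6, 3.3, 13.1]
gripper_width: 0.4
gripper_force: 6.6
```

apply_moves(deltas=[[0,0,0.001,0,-1],[0,0,0.002,0,-1],[0,0,0.002,0,-1]])

```text
time_s: 9.15
ee_pos: [330.7, -401.3, -28.2]
ee_rot: [-180.0, 0.1, 140.2]
force: [-4.5, 6.9, 28.8]
gripper_width: 0.6
gripper_force: 14.6
```

The fingers touch the bench at a reported z of -28.1, so the true tip height is the reported value plus 28. Reported x and y agree with the image. I'll back off and grasp the hull with that correction.

apply_moves(deltas=[[0,0,-0.045,0,0.5],[0,0,-0.09,0,1],[0,0,-0.09,0,1],[0,0,-0.09,0,1],[0,0,-0.09,0,1]])

```text
time_s: 9.65
ee_pos: [329.9, -400.2, 57.1]
ee_rot: [180.0, -0.1, 140.2]
force: [-0.4, 0.6, -0.4]
gripper_width: 37.8
gripper_force: 0.0
```

```bash
sed -i 's/np.array(\[x,y,z\])-p/np.array([x,y,z-28])-p/; s/"mod"//' h.py; python3 -c "
from h import *
go(396.5,-338,90,140)"
```

```text
t 9.65 pos [ 329.9 -400.2   57.1] rot [ 1.800e+02 -1.000e-01  1.402e+02] w 37.8 delta [-0.0113  0.0905 -0.0049] turn 0.003
```

apply_moves(deltas=[[-0.011,0.045,0,0,1],[-0.011,0.09,0,0,1],[-0.011,0.09,0,0,1],[-0.011,0.09,0,0,1],[-0.011,0.09,0,0,1]])

```text
time_s: 10.15
ee_pos: [395.8, -339.1, 57.2]
ee_rot: [-180.0, -0.1, 140.2]
force: [0.4, -0.4, 0.2]
gripper_width: 77.5
gripper_force: 0.0
```

apply_moves(deltas=[[0,0,0,0,1],[0,0,0.03,0,1],[0,0,0.06,0,1],[0,0,0.076,0,1],[0,0,0.076,0,1]])

```text
time_s: 10.65
ee_pos: [394.4, -338.4, -19.9]
ee_rot: [180.0, -0.3, 140.1]
force: [-0.7, 0.1, -0.4]
gripper_width: 91.2
gripper_force: 0.0
```

apply_moves(deltas=[[0,0,0,0,-1],[0,0,0,0,-1],[0,0,0,0,-1],[0,0,0,0,-1],[0,0,0,0,-1]])

```text
time_s: 11.15
ee_pos: [397.0, -339.3, -17.2]
ee_rot: [-180.0, 0.1, 140.2]
force: [0.3, 0.2, 0.6]
gripper_width: 54.6
gripper_force: 0.0
```

apply_moves(deltas=[[0,0,0,0,-1],[0,0,0,0,-1],[0,0,0,0,-1]])

```text
time_s: 11.45
ee_pos: [396.9, -339.1, -17.4]
ee_rot: [180.0, 0.0, 140.2]
force: [-1.2, -0.0, 2.5]
gripper_width: 43.7
gripper_force: 20.0
```

apply_moves(deltas=[[0,0,-0.03,0,-1],[0,0,-0.06,0,-1],[0,0,-0.08,0,-1],[0,0,-0.08,0,-1]])

```text
time_s: 11.85
ee_pos: [398.2, -340.5, 64.8]
ee_rot: [-180.0, 0.3, 140.2]
force: [0.2, -0.1, -0.7]
gripper_width: 43.5
gripper_force: 20.0
```

```bash
python3 -c "
from h import *
go(632.6,146.6,90,102)"
```

```text
t 11.85 pos [ 398.2 -340.5   64.8] rot [-180.     0.3  140.2] w 43.5 delta [0.1318 0.5243 0.0018] turn 0.667
```

apply_moves(deltas=[[0.012,0.047,0,0,-1],[0.024,0.094,0,0,-1],[0.036,0.141,0,0,-1],[0.048,0.189,0,0,-1],[0.06,0.236,0,0,-1]])

```text
time_s: 12.35
ee_pos: [501.4, -117.4, 60.9]
ee_rot: [-179.9, -0.1, 140.2]
force: [0.6, -0.3, -0.3]
gripper_width: 44.0
gripper_force: 20.0
```

apply_moves(deltas=[[0.012,0.047,0,0.13,-1],[0.024,0.094,0,0.26,-1],[0.036,0.141,0,0.4,-1],[0.048,0.189,0,0.53,-1],[0.06,0.236,0,0.667,-1]])

```text
time_s: 12.85
ee_pos: [606.4, 102.2, 60.4]
ee_rot: [-179.9, 0.0, 101.7]
force: [1.6, -0.7, -0.9]
gripper_width: 43.7
gripper_force: 20.0
```

```bash
python3 -c "
from h import *
go(632.6,146.6,90,102)"
```

```text
t 12.85 pos [606.4 102.2  60.4] rot [-179.9    0.   101.7] w 43.7 delta [ 0.0382  0.0347 -0.0017] turn -0.006
```

apply_moves(deltas=[[0.036,0.033,0,0,-1],[0.036,0.033,0,0,-1],[0.036,0.033,0,0,-1],[0.036,0.033,0,0,-1]])

```text
time_s: 13.25
ee_pos: [630.2, 141.4, 60.9]
ee_rot: [-179.8, 0.0, 102.0]
force: [-0.1, -0.1, -0.6]
gripper_width: 43.9
gripper_force: 20.0
```

```bash
python3 -c "
from h import *
go(632.6,146.6,16,102)"
```

```text
t 13.25 pos [630.2 141.4  60.9] rot [-179.8    0.   102. ] w 43.9 delta [0.0047 0.0037 0.0729] turn -0.001
```

apply_moves(deltas=[[0.004,0.003,0.03,0,-1],[0.004,0.003,0.055,0,-1],[0.004,0.003,0.065,0,-1],[0.004,0.003,0.071,0,-1],[0.004,0.003,0.073,0,-1]])

```text
time_s: 13.75
ee_pos: [633.6, 146.2, -10.7]
ee_rot: [-180.0, 0.0, 101.9]
force: [0.3, 0.2, 0.4]
gripper_width: 43.9
gripper_force: 20.0
```

apply_moves(deltas=[[0,0,0.0005,0,-1],[0,0,0.001,0,-1]])

```text
time_s: 13.95
ee_pos: [634.4, 146.9, -10.6]
ee_rot: [179.9, 0.0, 102.0]
force: [-0.0, 0.4, 0.1]
gripper_width: 44.0
gripper_force: 20.0
```

apply_moves(deltas=[[0,0,0.001,0,-1],[0,0,0.002,0,-1],[0,0,0.003,0,-1],[0,0,0.003,0,-1]])

```text
time_s: 14.35
ee_pos: [634.0, 147.1, -13.4]
ee_rot: [179.9, 0.0, 102.0]
force: [-1.2, -0.4, 6.1]
gripper_width: 43.6
gripper_force: 20.0
```

apply_moves(deltas=[[0,0,0,0,0.25],[0,0,0,0,0.25],[0,0,0,0,0.25],[0,0,0,0,0.25]])

```text
time_s: 14.75
ee_pos: [633.5, 146.9, -15.0]
ee_rot: [-180.0, 0.0, 102.0]
force: [0.8, -0.3, 0.5]
gripper_width: 57.1
gripper_force: 0.0
```

apply_moves(deltas=[[0,0,-0.03,0,0.25],[0,0,-0.07,0,0.25],[0,0,-0.09,0,0.25],[0,0,-0.09,0,0.25]])

```text
time_s: 15.15
ee_pos: [636.1, 147.5, 79.0]
ee_rot: [179.6, 0.0, 102.0]
force: [-0.6, -0.7, 1.0]
gripper_width: 56.8
gripper_force: 0.0
```

```bash
python3 -c "
from h import *
go(403,190.6,100,22.4)"
```

```text
t 15.15 pos [636.1 147.5  79. ] rot [179.6   0.  102. ] w 56.8 delta [ 0.0905 -0.2192  0.0053] turn 1.389
```

apply_moves(deltas=[[0.018,-0.044,0,0.14,0.25],[0.036,-0.088,0,0.28,0.25],[0.054,-0.132,0,0.42,0.25],[0.072,-0.175,0,0.56,0.25],[0.09,-0.219,0.003,0.7,0.25]])

```text
time_s: 15.65
ee_pos: [398.3, 189.3, 71.2]
ee_rot: [-179.9, 0.1, 61.5]
force: [0.5, 1.4, 0.3]
gripper_width: 57.0
gripper_force: 0.0
```

apply_moves(deltas=[[0,0,0,0.14,0.25],[0,0,0,0.28,0.25],[0,0,0,0.42,0.25],[0,0,0,0.56,0.25],[0,0,0,0.69,0.25]])

```text
time_s: 16.15
ee_pos: [399.7, 189.2, 71.1]
ee_rot: [180.0, 0.1, 22.0]
force: [0.7, 0.1, 0.6]
gripper_width: 56.9
gripper_force: 0.0
```

```bash
python3 -c "
from h import *
go(403,190.6,10,22.4)"
```

```text
t 16.15 pos [399.7 189.2  71.1] rot [1.8e+02 1.0e-01 2.2e+01] w 56.9 delta [ 0.0038 -0.0001  0.0891] turn -0.007
```

apply_moves(deltas=[[0.004,0,0.03,0,0.25],[0.004,0,0.06,0,0.25],[0.004,0,0.08,0,0.25],[0.004,0,0.089,0,0.25],[0.004,0,0.089,0,0.25]])

```text
time_s: 16.65
ee_pos: [403.0, 190.4, -18.3]
ee_rot: [180.0, 0.2, 22.3]
force: [0.8, -0.1, 0.3]
gripper_width: 57.0
gripper_force: 0.0
```

apply_moves(deltas=[[0,0,0,0,-1],[0,0,0,0,-1],[0,0,0,0,-1],[0,0,0,0,-1],[0,0,0,0,-1]])

```text
time_s: 17.15
ee_pos: [404.6, 191.2, -16.3]
ee_rot: [180.0, -0.1, 22.3]
force: [0.5, 0.6, 0.1]
gripper_width: 19.6
gripper_force: 0.0
```

apply_moves(deltas=[[0,0,0,0,-1],[0,0,0,0,-1],[0,0,0,0,-1]])

```text
time_s: 17.45
ee_pos: [404.6, 191.1, -16.4]
ee_rot: [180.0, -0.0, 22.3]
force: [-1.3, -0.6, 5.2]
gripper_width: 17.9
gripper_force: 20.0
```

apply_moves(deltas=[[0,0,-0.03,0,-1],[0,0,-0.06,0,-1],[0,0,-0.08,0,-1],[0,0,-0.08,0,-1]])

```text
time_s: 17.85
ee_pos: [406.4, 191.9, 65.4]
ee_rot: [-180.0, -0.3, 22.3]
force: [0.7, 0.2, -0.5]
gripper_width: 17.9
gripper_force: 20.0
```

```bash
python3 -c "
from h import *
go(695.4,153.8,80,102)"
```

```text
t 17.85 pos [406.4 191.9  65.4] rot [-180.    -0.3   22.3] w 17.9 delta [0.2528 0.1451 0.0149] turn -1.39
```

apply_moves(deltas=[[0.043,0.025,0,-0.14,-1],[0.086,0.05,0,-0.28,-1],[0.13,0.074,0,-0.42,-1],[0.173,0.099,0,-0.56,-1],[0.215,0.124,0,-0.7,-1]])

```text
time_s: 18.35
ee_pos: [651.4, 157.5, 61.0]
ee_rot: [-179.9, 0.1, 62.8]
force: [0.8, 1.1, 0.1]
gripper_width: 17.8
gripper_force: 20.0
```

apply_moves(deltas=[[0,0,0,-0.14,-1],[0,0,0,-0.28,-1],[0,0,0,-0.42,-1],[0,0,0,-0.56,-1],[0,0,0,-0.69,-1]])

```text
time_s: 18.85
ee_pos: [649.4, 157.8, 60.8]
ee_rot: [-179.8, 0.0, 102.3]
force: [-0.2, -0.2, -0.6]
gripper_width: 17.8
gripper_force: 20.0
```

```bash
python3 -c "
from h import *
go(695.4,153.8,80,102)"
```

```text
t 18.85 pos [649.4 157.8  60.8] rot [-179.8    0.   102.3] w 17.8 delta [-0.0137  0.0441  0.0086] turn 0.005
```

apply_moves(deltas=[[-0.014,0.044,0,0.005,-1],[-0.014,0.044,0,0.005,-1],[-0.014,0.044,0,0.005,-1],[-0.014,0.044,0,0.005,-1]])

```text
time_s: 19.25
ee_pos: [695.2, 153.4, 61.8]
ee_rot: [-179.8, -0.0, 101.7]
force: [0.3, 0.0, -1.0]
gripper_width: 17.8
gripper_force: 20.0
```

```bash
python3 -c "
from h import *
go(695.4,153.8,17.5,102)"
```

```text
t 19.25 pos [695.2 153.4  61.8] rot [-179.8   -0.   101.7] w 17.8 delta [0.0003 0.0005 0.0723] turn -0.006
```

apply_moves(deltas=[[0,0,0.03,0,-1],[0,0,0.055,0,-1],[0,0,0.066,0,-1],[0,0,0.071,0,-1],[0,0,0.071,0,-1]])

```text
time_s: 19.75
ee_pos: [696.1, 153.6, -7.8]
ee_rot: [-180.0, 0.0, 101.7]
force: [0.7, 0.6, -0.2]
gripper_width: 17.7
gripper_force: 20.0
```

apply_moves(deltas=[[0,0,0.001,0,-1],[0,0,0.002,0,-1],[0,0,0.002,0,-1]])

```text
time_s: 20.05
ee_pos: [696.8, 153.6, -8.9]
ee_rot: [179.9, 0.0, 101.7]
force: [0.2, -0.9, -0.3]
gripper_width: 17.8
gripper_force: 20.0
```

apply_moves(deltas=[[0,0,0.001,0,-1],[0,0,0.002,0,-1],[0,0,0.003,0,-1],[0,0,0.003,0,-1]])

```text
time_s: 20.45
ee_pos: [696.4, 153.5, -12.3]
ee_rot: [180.0, 0.0, 101.7]
force: [-0.8, 0.3, 2.1]
gripper_width: 17.6
gripper_force: 20.0
```

apply_moves(deltas=[[0,0,0.0005,0,-1],[0,0,0.001,0,-1],[0,0,0.001,0,-1]])

```text
time_s: 20.75
ee_pos: [696.5, 153.5, -12.4]
ee_rot: [180.0, 0.0, 101.7]
force: [-2.4, -0.4, 7.2]
gripper_width: 17.9
gripper_force: 20.0
```

apply_moves(deltas=[[0,0,0,0,-0.25],[0,0,0,0,-0.25],[0,0,0,0,-0.25],[0,0,0,0,-0.25]])

```text
time_s: 21.15
ee_pos: [696.2, 153.5, -14.2]
ee_rot: [-180.0, 0.0, 101.7]
force: [0.9, 0.5, 0.4]
gripper_width: 34.8
gripper_force: 0.0
```

apply_moves(deltas=[[0,0,-0.03,0,-0.25],[0,0,-0.07,0,-0.25],[0,0,-0.1,0,0.3],[0,0,-0.1,0,0.3]])

```text
time_s: 21.55
ee_pos: [699.7, 154.2, 91.9]
ee_rot: [179.4, 0.0, 101.7]
force: [0.2, 0.1, 0.2]
gripper_width: 47.6
gripper_force: 0.0
```

```bash
python3 -c "
from h import *
go(400.8,332.4,110,177)"
```

```text
t 21.55 pos [699.7 154.2  91.9] rot [179.4   0.  101.7] w 47.6 delta [ 0.235  -0.2567  0.0072] turn -1.314
```

apply_moves(deltas=[[0.033,-0.036,0,-0.14,0.3],[0.066,-0.072,0,-0.28,0.3],[0.1,-0.109,0,-0.42,0.3],[0.133,-0.145,0,-0.56,0.3],[0.166,-0.181,0,-0.7,0.3]])

```text
time_s: 22.05
ee_pos: [483.1, 279.8, 85.3]
ee_rot: [-179.9, -0.0, 142.1]
force: [0.2, 0.7, -0.2]
gripper_width: 59.2
gripper_force: 0.0
```

```bash
python3 -c "
from h import *
go(400.8,332.4,100,177)"
```

```text
t 22.05 pos [483.1 279.8  85.3] rot [-179.9   -0.   142.1] w 59.2 delta [ 0.0973 -0.009   0.0133] turn -0.609
```

apply_moves(deltas=[[0.045,-0.004,0,-0.14,0.3],[0.09,-0.009,0.01,-0.28,0.3],[0.095,-0.009,0.01,-0.42,0.3],[0.095,-0.009,0.01,-0.56,0.3],[0.095,-0.009,0.01,-0.605,0.3]])

```text
time_s: 22.55
ee_pos: [404.1, 331.1, 75.4]
ee_rot: [-179.9, -0.1, 176.7]
force: [-0.1, -0.8, 0.9]
gripper_width: 59.4
gripper_force: 0.0
```

apply_moves(deltas=[[0,0,0,0,0.3],[0,0,0,0,0.3]])

```text
time_s: 22.75
ee_pos: [405.0, 330.8, 75.7]
ee_rot: [-180.0, -0.0, 176.4]
force: [-0.8, 0.5, 0.5]
gripper_width: 59.5
gripper_force: 0.0
```

```bash
python3 -c "
from h import *
go(400.8,332.4,10,177)"
```

```text
t 22.75 pos [405.  330.8  75.7] rot [-180.    -0.   176.4] w 59.5 delta [0.0042 0.0014 0.0937] turn -0.011
```

apply_moves(deltas=[[0.004,0.001,0.03,-0.01,0.3],[0.004,0.001,0.06,-0.01,0.3],[0.004,0.001,0.085,-0.01,0.3],[0.004,0.001,0.094,-0.01,0.3],[0.004,0.001,0.094,-0.01,0.3]])

```text
time_s: 23.25
ee_pos: [400.7, 331.6, -18.9]
ee_rot: [-179.9, -0.1, 177.0]
force: [0.0, 0.5, 0.4]
gripper_width: 59.3
gripper_force: 0.0
```

apply_moves(deltas=[[0,0,0,0,-1],[0,0,0,0,-1],[0,0,0,0,-1],[0,0,0,0,-1],[0,0,0,0,-1]])

```text
time_s: 23.75
ee_pos: [401.9, 332.7, -16.7]
ee_rot: [179.9, 0.1, 177.0]
force: [-0.2, -0.7, 6.6]
gripper_width: 35.9
gripper_force: 20.0
```

apply_moves(deltas=[[0,0,-0.03,0,-1],[0,0,-0.06,0,-1],[0,0,-0.08,0,-1],[0,0,-0.08,0,-1]])

```text
time_s: 24.15
ee_pos: [403.1, 333.8, 65.0]
ee_rot: [179.8, 0.3, 177.0]
force: [0.2, -0.2, -0.3]
gripper_width: 35.8
gripper_force: 20.0
```

```bash
python3 -c "
from h import *
go(614.4,231.6,90,102)"
```

```text
t 24.15 pos [403.1 333.8  65. ] rot [179.8   0.3 177. ] w 35.8 delta [-0.2163 -0.0911  0.0036] turn 1.309
```

apply_moves(deltas=[[-0.043,-0.018,0,0.14,-1],[-0.087,-0.036,0,0.28,-1],[-0.13,-0.055,0,0.42,-1],[-0.173,-0.073,0,0.56,-1],[-0.216,-0.091,0,0.7,-1]])

```text
time_s: 24.65
ee_pos: [613.0, 229.0, 60.5]
ee_rot: [-179.9, -0.1, 136.6]
force: [0.1, 1.4, 0.0]
gripper_width: 35.4
gripper_force: 20.0
```

apply_moves(deltas=[[0,0,0,0.14,-1],[0,0,0,0.28,-1],[0,0,0,0.42,-1],[0,0,0,0.56,-1],[0,0,0,0.609,-1]])

```text
time_s: 25.15
ee_pos: [611.5, 229.9, 60.3]
ee_rot: [-179.8, 0.0, 101.8]
force: [0.1, -0.5, -0.5]
gripper_width: 35.9
gripper_force: 20.0
```

```bash
python3 -c "
from h import *
go(614.4,231.6,16.3,102)"
```

```text
t 25.15 pos [611.5 229.9  60.3] rot [-179.8    0.   101.8] w 35.9 delta [0.0011 0.0034 0.072 ] turn -0.003
```

apply_moves(deltas=[[0.001,0.003,0.03,0,-1],[0.001,0.003,0.055,0,-1],[0.001,0.003,0.066,0,-1],[0.001,0.003,0.071,0,-1],[0.001,0.003,0.071,0,-1]])

```text
time_s: 25.65
ee_pos: [614.7, 231.7, -9.5]
ee_rot: [-179.9, 0.0, 102.0]
force: [-0.4, -0.5, 0.7]
gripper_width: 35.8
gripper_force: 20.0
```

apply_moves(deltas=[[0,0,0.001,0,-1],[0,0,0.002,0,-1],[0,0,0.003,0,-1],[0,0,0.003,0,-1]])

```text
time_s: 26.05
ee_pos: [615.2, 231.9, -11.3]
ee_rot: [180.0, -0.0, 102.0]
force: [0.4, -0.5, -0.7]
gripper_width: 36.0
gripper_force: 20.0
```

apply_moves(deltas=[[0,0,0.001,0,-1],[0,0,0.0015,0,-1],[0,0,0.0015,0,-1]])

```text
time_s: 26.35
ee_pos: [615.2, 231.9, -12.7]
ee_rot: [180.0, 0.0, 102.0]
force: [-1.0, -0.7, 3.2]
gripper_width: 35.9
gripper_force: 20.0
```

apply_moves(deltas=[[0,0,0,0,0.1],[0,0,0,0,0.1],[0,0,0,0,0.1],[0,0,0,0,0.1]])

```text
time_s: 26.75
ee_pos: [615.0, 231.8, -13.5]
ee_rot: [-180.0, 0.0, 102.0]
force: [-0.3, -0.3, 0.7]
gripper_width: 50.3
gripper_force: 0.0
```

apply_moves(deltas=[[0,0,-0.03,0,0.1],[0,0,-0.07,0,0.1],[0,0,-0.1,0,1],[0,0,-0.1,0,1]])

```text
time_s: 27.15
ee_pos: [618.3, 233.0, 92.0]
ee_rot: [179.4, -0.1, 102.0]
force: [1.0, 1.2, 0.3]
gripper_width: 63.1
gripper_force: 0.0
```

```bash
python3 -c "
from h import *
go(427.6,62.6,110,102)"
```

```text
t 27.15 pos [618.3 233.   92. ] rot [ 1.794e+02 -1.000e-01  1.020e+02] w 63.1 delta [-0.127  -0.2221  0.0076] turn 0.001
```

apply_moves(deltas=[[-0.024,-0.042,0,0,1],[-0.048,-0.084,0,0,1],[-0.072,-0.126,0,0,1],[-0.096,-0.168,0,0,1],[-0.12,-0.21,0,0,1]])

```text
time_s: 27.65
ee_pos: [432.4, 69.6, 85.9]
ee_rot: [-179.9, 0.0, 102.1]
force: [0.8, -1.1, 0.9]
gripper_width: 91.2
gripper_force: 0.0
```

apply_moves(deltas=[[-0.005,-0.008,0,0,1],[-0.005,-0.008,0,0,1],[-0.005,-0.008,0,0,1]])

```text
time_s: 27.95
ee_pos: [429.3, 64.6, 86.9]
ee_rot: [179.9, -0.0, 102.0]
force: [-0.7, -0.5, 0.2]
gripper_width: 91.4
gripper_force: 0.0
```

```bash
python3 -c "
from h import *
go(427.6,62.6,8,102)"
```

```text
t 27.95 pos [429.3  64.6  86.9] rot [179.9  -0.  102. ] w 91.4 delta [-0.0016 -0.0023  0.1069] turn 0.0
```

apply_moves(deltas=[[-0.002,-0.002,0.035,0,1],[-0.002,-0.002,0.07,0,1],[-0.002,-0.002,0.095,0,1],[-0.002,-0.002,0.106,0,1],[-0.002,-0.002,0.106,0,1]])

```text
time_s: 28.45
ee_pos: [426.5, 62.5, -21.1]
ee_rot: [-179.8, -0.0, 102.1]
force: [-1.0, -0.3, 0.5]
gripper_width: 91.2
gripper_force: 0.0
```

apply_moves(deltas=[[0,0,0,0,-1],[0,0,0,0,-1],[0,0,0,0,-1],[0,0,0,0,-1],[0,0,0,0,-1]])

```text
time_s: 28.95
ee_pos: [426.8, 61.9, -18.7]
ee_rot: [179.9, 0.0, 102.0]
force: [-0.1, 0.2, 3.3]
gripper_width: 59.0
gripper_force: 20.0
```

apply_moves(deltas=[[0,0,0,0,-1],[0,0,0,0,-1]])

```text
time_s: 29.15
ee_pos: [426.8, 61.9, -18.7]
ee_rot: [179.9, 0.0, 102.0]
force: [-0.4, 0.4, 6.1]
gripper_width: 58.7
gripper_force: 20.0
```

apply_moves(deltas=[[0,0,-0.03,0,-1],[0,0,-0.06,0,-1],[0,0,-0.08,0,-1],[0,0,-0.08,0,-1]])

```text
time_s: 29.55
ee_pos: [428.4, 62.0, 62.9]
ee_rot: [179.7, 0.0, 102.0]
force: [0.7, -0.6, -0.8]
gripper_width: 59.1
gripper_force: 20.0
```

```bash
python3 -c "
from h import *
go(599,-218.5,90,73.7)"
```

```text
t 29.55 pos [428.4  62.   62.9] rot [179.7   0.  102. ] w 59.1 delta [-0.3099  0.1084  0.0018] turn 0.494
```

apply_moves(deltas=[[-0.044,0.015,0,0,-1],[-0.088,0.031,0,0,-1],[-0.132,0.046,0,0,-1],[-0.176,0.062,0,0,-1],[-0.22,0.077,0,0,-1]])

```text
time_s: 30.05
ee_pos: [547.4, -138.9, 59.0]
ee_rot: [-179.9, -0.1, 102.0]
force: [1.0, 1.2, -0.1]
gripper_width: 59.1
gripper_force: 20.0
```

apply_moves(deltas=[[-0.044,0.015,0,0.12,-1],[-0.088,0.03,0,0.25,-1],[-0.088,0.03,0,0.37,-1],[-0.088,0.03,0,0.494,-1],[-0.088,0.03,0,0.494,-1]])

```text
time_s: 30.55
ee_pos: [594.2, -217.3, 58.5]
ee_rot: [-179.8, -0.0, 73.7]
force: [-0.1, 0.1, -0.9]
gripper_width: 58.9
gripper_force: 20.0
```

```bash
python3 -c "
from h import *
go(599,-218.5,15,73.7)"
```

```text
t 30.55 pos [ 594.2 -217.3   58.5] rot [-179.8   -0.    73.7] w 58.9 delta [0.0002 0.0052 0.0715] turn -0.0
```

apply_moves(deltas=[[0,0.004,0.03,0,-1],[0,0.004,0.055,0,-1],[0,0.004,0.066,0,-1],[0,0.004,0.071,0,-1],[0,0.004,0.071,0,-1]])

```text
time_s: 31.05
ee_pos: [598.9, -218.0, -10.6]
ee_rot: [-180.0, 0.0, 73.8]
force: [0.6, -0.1, -1.2]
gripper_width: 58.8
gripper_force: 20.0
```

apply_moves(deltas=[[0,0,0.001,0,-1],[0,0,0.002,0,-1],[0,0,0.003,0,-1],[0,0,0.003,0,-1]])

```text
time_s: 31.45
ee_pos: [599.2, -218.3, -12.8]
ee_rot: [180.0, 0.0, 73.7]
force: [0.6, 0.5, -1.2]
gripper_width: 59.1
gripper_force: 20.0
```

apply_moves(deltas=[[0,0,0.0005,0,-1],[0,0,0.001,0,-1],[0,0,0.001,0,-1]])

```text
time_s: 31.75
ee_pos: [599.0, -218.3, -14.3]
ee_rot: [-180.0, 0.0, 73.7]
force: [0.3, -0.3, -1.4]
gripper_width: 59.2
gripper_force: 20.0
```

apply_moves(deltas=[[0,0,0.0005,0,-1],[0,0,0.001,0,-1],[0,0,0.001,0,-1]])

```text
time_s: 32.05
ee_pos: [599.1, -218.3, -14.6]
ee_rot: [180.0, 0.0, 73.7]
force: [-2.2, 0.3, 5.2]
gripper_width: 59.1
gripper_force: 20.0
```

apply_moves(deltas=[[0,0,0,0,0.6],[0,0,0,0,0.6],[0,0,0,0,0.6],[0,0,0,0,0.6]])

```text
time_s: 32.45
ee_pos: [599.0, -218.2, -15.5]
ee_rot: [-180.0, 0.0, 73.7]
force: [0.7, 0.9, 0.4]
gripper_width: 72.5
gripper_force: 0.0
```

apply_moves(deltas=[[0,0,-0.03,0,0.6],[0,0,-0.07,0,0.6],[0,0,-0.12,0,0.6],[0,0,-0.13,0,0.3]])

```text
time_s: 32.85
ee_pos: [602.6, -219.6, 121.2]
ee_rot: [179.3, 0.1, 73.7]
force: [0.4, -1.0, 0.0]
gripper_width: 67.6
gripper_force: 0.0
```

```bash
python3 -c "
from h import *
go(421,-208.5,130,73.7)"
```

```text
t 32.85 pos [ 602.6 -219.6  121.2] rot [1.793e+02 1.000e-01 7.370e+01] w 67.6 delta [-0.0402 -0.1776  0.0172] turn 0.0
```

apply_moves(deltas=[[-0.01,-0.044,0,0,0.3],[-0.02,-0.088,0,0,0.3],[-0.03,-0.132,0,0,0.3],[-0.039,-0.172,0,0,0.3],[-0.04,-0.176,0.01,0,0.3]])

```text
time_s: 33.35
ee_pos: [414.6, -206.5, 105.1]
ee_rot: [-179.9, 0.0, 73.6]
force: [0.5, -0.8, 0.4]
gripper_width: 59.5
gripper_force: 0.0
```

apply_moves(deltas=[[0,0,0,0,0.3],[0,0,0,0,0.3]])

```text
time_s: 33.55
ee_pos: [420.2, -207.7, 104.8]
ee_rot: [179.9, 0.0, 73.7]
force: [0.4, -1.4, 0.5]
gripper_width: 59.4
gripper_force: 0.0
```

```bash
python3 -c "
from h import *
go(421,-208.5,30,73.7)"
```

```text
t 33.55 pos [ 420.2 -207.7  104.8] rot [179.9   0.   73.7] w 59.4 delta [-0.0005  0.0009  0.1028] turn 0.0
```

Because the handle could tip, I'll descend, let the arm settle, and then close with a lighter grip.

apply_moves(deltas=[[0,0.001,0.035,0,0.3],[0,0.001,0.07,0,0.3],[0,0.001,0.092,0,0.3],[0,0.001,0.102,0,0.3],[0,0.001,0.102,0,0.3]])

```text
time_s: 34.05
ee_pos: [420.4, -207.5, 1.7]
ee_rot: [-179.9, -0.0, 73.8]
force: [0.5, -0.3, 0.1]
gripper_width: 59.3
gripper_force: 0.0
```

apply_moves(deltas=[[0,0,0,0,0.3],[0,0,0,0,0]], grip_force=10)

```text
time_s: 34.25
ee_pos: [421.2, -208.2, 3.9]
ee_rot: [179.8, 0.0, 73.7]
force: [-0.0, -0.6, -0.6]
gripper_width: 53.7
gripper_force: 0.0
```

apply_moves(deltas=[[0,0,0,0,-1],[0,0,0,0,-1],[0,0,0,0,-1],[0,0,0,0,-1],[0,0,0,0,-1]])

```text
time_s: 34.75
ee_pos: [419.9, -207.7, 3.0]
ee_rot: [180.0, 0.0, 73.7]
force: [-0.1, 0.2, 2.7]
gripper_width: 21.3
gripper_force: 10.0
```

apply_moves(deltas=[[0,0,0,0,-1],[0,0,0,0,-1]])

```text
time_s: 34.95
ee_pos: [419.9, -207.7, 3.0]
ee_rot: [180.0, 0.0, 73.7]
force: [-1.8, 0.3, 3.8]
gripper_width: 21.3
gripper_force: 10.0
```

apply_moves(deltas=[[0,0,0,0,-1],[0,0,-0.02,0,-1],[0,0,-0.05,0,-1],[0,0,-0.06,0,-1],[0,0,-0.06,0,-1]], grip_force=20)

```text
time_s: 35.45
ee_pos: [420.8, -208.1, 63.8]
ee_rot: [179.8, 0.0, 73.7]
force: [0.0, -0.3, -0.2]
gripper_width: 20.6
gripper_force: 20.0
```

Run:
```python
from h import *
go(620,-147.5,90,73.7)
i=cams.grab_frame("top");j=cams.grab_frame("scene")
f=lambda a:cv2.resize(a,(400,400),interpolation=cv2.INTER_CUBIC)
q=proj("scene",env.state()["ee_pos"]+[0,0,20])[0].astype(int)
cv2.imwrite("pics/p6.png",np.hstack([f(i[80:200,210:330]),f(j[q[1]-40:q[1]+40,q[0]-40:q[0]+40])]))
```

```text
t 35.45 pos [ 420.8 -208.1   63.8] rot [179.8   0.   73.7] w 20.6 delta [0.114  0.1742 0.0023] turn 0.0
```

View pics/p6.png

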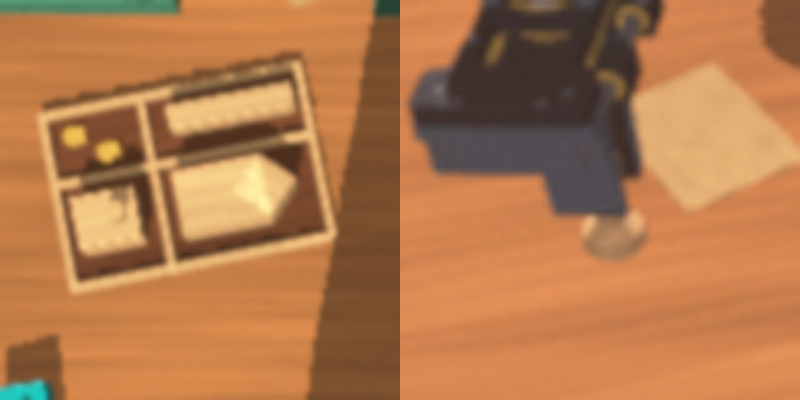

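The boat tray at left shows the mast, hull and wheelhouse each inside its own compartment and lying flat. At right, the handle hangs upright with its foot at (613,237). Next I'll carry it over.

apply_moves(deltas=[[0.023,0.035,0,0,-1],[0.046,0.07,0,0,-1],[0.068,0.105,0,0,-1],[0.091,0.139,0,0,-1],[0.114,0.174,0,0,-1]])

```text
time_s: 36.05
ee_pos: [619.1, -146.0, 60.5]
ee_rot: [-179.8, 0.0, 73.7]
force: [0.1, -0.4, 0.3]
gripper_width: 21.0
gripper_force: 20.0
```

apply_moves(deltas=[[0,0,0,0,-1],[0,0,0,0,-1]])

```text
time_s: 36.25
ee_pos: [617.9, -146.3, 60.3]
ee_rot: [-179.8, 0.0, 73.8]
force: [-0.6, -0.4, 0.3]
gripper_width: 20.7
gripper_force: 20.0
```

```bash
python3 -c "
from h import *
go(620,-147.5,36,73.7)"
```

```text
t 36.25 pos [ 617.9 -146.3   60.3] rot [-179.8    0.    73.8] w 20.7 delta [-0.0006  0.0026  0.0523] turn 0.002
```

apply_moves(deltas=[[0,0.002,0.025,0,-1],[0,0.002,0.043,0,-1],[0,0.002,0.05,0,-1],[0,0.002,0.051,0,-1],[0,0.002,0.051,0,-1]])

```text
time_s: 36.75
ee_pos: [620.5, -147.9, 12.2]
ee_rot: [180.0, 0.0, 73.7]
force: [-0.0, -0.1, 0.6]
gripper_width: 20.7
gripper_force: 20.0
```

apply_moves(deltas=[[0,0,0.001,0,-1],[0,0,0.002,0,-1],[0,0,0.002,0,-1]])

```text
time_s: 37.05
ee_pos: [621.0, -147.6, 10.3]
ee_rot: [180.0, 0.0, 73.7]
force: [0.2, -0.7, -0.5]
gripper_width: 21.0
gripper_force: 20.0
```

apply_moves(deltas=[[0,0,0.0005,0,-1],[0,0,0.001,0,-1],[0,0,0.001,0,-1]])

```text
time_s: 37.35
ee_pos: [620.7, -147.5, 8.7]
ee_rot: [-180.0, 0.0, 73.7]
force: [0.9, 0.0, -0.4]
gripper_width: 21.2
gripper_force: 20.0
```

apply_moves(deltas=[[0,0,0.0005,0,-1],[0,0,0.001,0,-1],[0,0,0.001,0,-1]])

```text
time_s: 37.65
ee_pos: [620.7, -147.5, 7.6]
ee_rot: [-180.0, 0.0, 73.7]
force: [0.2, 0.6, 0.3]
gripper_width: 20.9
gripper_force: 20.0
```

apply_moves(deltas=[[0,0,0.0005,0,-1],[0,0,0.001,0,-1],[0,0,0.001,0,-1]])

```text
time_s: 37.95
ee_pos: [620.8, -147.5, 7.0]
ee_rot: [180.0, 0.0, 73.7]
force: [-0.2, -0.4, 1.1]
gripper_width: 20.8
gripper_force: 20.0
```

At 7.0 the foot has just touched the floor, so I'll release slowly and retreat.

apply_moves(deltas=[[0,0,0.0005,0,-0.5],[0,0,0.0005,0,-0.4],[0,0,0.0005,0,0],[0,0,0.0005,0,0.2],[0,0,0.0005,0,0.2]])

```text
time_s: 38.45
ee_pos: [620.7, -147.5, 6.2]
ee_rot: [-180.0, 0.0, 73.7]
force: [0.6, 0.5, 1.0]
gripper_width: 48.5
gripper_force: 0.0
```

apply_moves(deltas=[[0,0,0,0,0.2],[0,0,-0.03,0,0.2],[0,0,-0.07,0,0.2],[0,0,-0.11,0,0.2],[0,0,-0.15,0,0.2]])

```text
time_s: 38.95
ee_pos: [620.5, -147.4, 157.8]
ee_rot: [-180.0, 0.0, 73.7]
force: [0.8, -0.2, 0.6]
gripper_width: 55.0
gripper_force: 0.0
```

apply_moves(deltas=[[0.04,-0.02,0,0,0.2],[0.08,-0.04,0,0,0.2],[0.12,-0.08,0,0,0.2],[0.16,-0.12,0,0,0.2],[0.16,-0.16,0,0,0.2]])

```text
time_s: 39.45
ee_pos: [512.8, 53.7, 156.2]
ee_rot: [179.9, -0.1, 73.8]
force: [0.4, 0.3, -0.3]
gripper_width: 54.9
gripper_force: 0.0
```

Run:
```python
from h import *
i=cams.grab_frame("top");j=cams.grab_frame("scene")
cv2.imwrite("pics/t9.png",i)
f=lambda a:cv2.resize(a,(400,400),interpolation=cv2.INTER_CUBIC)
cv2.imwrite("pics/p7.png",np.hstack([f(i[100:200,370:470]),f(j[210:310,180:280])]))
a=cv2.imread("pics/t1.png")[205:240,360:384].astype(int)
print("cork diff",abs(a-i[205:240,360:384]).mean(),env.state()["time_s"])
```

```text
cork diff 33.448412698412696 39.55
```

View pics/p7.png

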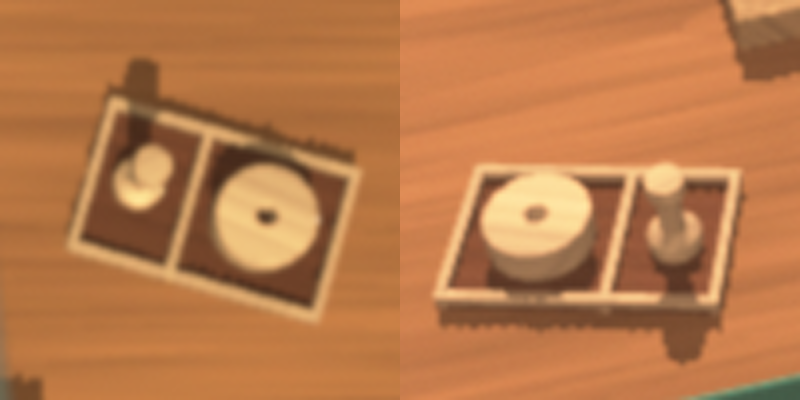

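The top tray shows the disc at (267,217) in the square compartment and the handle standing at (140,180) in the narrow one. I'll check positions in the tray frames.

Run:
```python
from h import *
def chk(s,o,corn,parts):
    P=lambda p,z:ray("top",np.array(p)/s+o,z)[:,:2]
    c=P(corn,10); o0=c.mean(0); ex=(c[0]+c[1]-c[2]-c[3]); ex/=np.linalg.norm(ex); ey=np.array([-ex[1],ex[0]])
    print(o0.round(1),np.degrees(np.arctan2(ex[1],ex[0])).round(1))
    for n,(p,z) in parts.items(): d=P([p],z)[0]-o0; print(n,round(d@ex,1),round(d@ey,1))
chk(4,(370,100),[(108,93),(358,168),(320,322),(70,248)],dict(disc=((267,217),15),handle_foot=((138,184),9),knob=((153,164),53)))
chk(10/3,(210,80),[(40,112),(300,57),(335,235),(72,292)],dict(hull=((235,197),18),mast=((231,107),15),wh=((107,220),19)))
i=cv2.imread("pics/t9.png"); a=cv2.imread("pics/top0.png")
cv2.imwrite("pics/p8.png",np.hstack([cv2.resize(k[190:260,340:410],(390,390)) for k in(a,i)]))
```

```text
[ 607.1 -191.4] -14.3
disc 1.1 -30.6
handle_foot 2.5 46.2
knob 5.1 45.6
[651.9 179.6] 11.6
hull -25.3 -30.9
mast 39.8 -39.8
wh -24.2 60.3
```

View pics/p8.png

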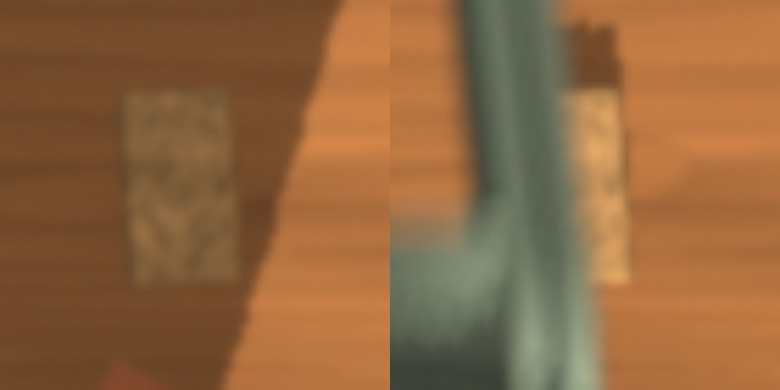

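The cork's right edge is in the same place in both crops (around x=235, y=90-283), so it hasn't moved. All five parts measure well inside their tolerances, so I'm handing in.

```bash
python3 -c "
from workcell import env
print(env.job_done())"
```

```text
the job is handed in; nothing more can be done
None
```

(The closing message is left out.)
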